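Hold a bottle over the base-inspection camera

ROBOT

A 6-joint arm with a two-finger parallel gripper is mounted at the origin on the work surface. World frame = base frame: x ahead of the robot, y to its left, z up, the work surface at z = 0. Lengths are in m, angles in rad, forces in N, time in s.
With the tool pointing down it reaches from about 0.25 to 0.775 m from the base axis. Payload 4 kg.
Tool frame: the origin (TCP) lies where the fingers leave the gripper's body, on its centre line; the fingertips stand 97 mm ahead of it and the grasp point (between the pads) lies 78 mm ahead of it; z points along the fingers, y is the line along which they close (so a half turn about z gives the same grasp; the last joint's range is limited). The gripper opens to 94 mm and grips with 3 to 60 N. Pads are 16 mm wide; open, the fingers measure 119 mm over their backs; the gripper's body (75 mm by 177 mm) begins 78 mm behind the grasp point.
Start: joints at [-1.442, 0.087, 1.371, -0, 1.684, -0.103], TCP at [0.126, -0.535, 0.303] pointing down, gripper open.
Joint ranges: [-3.1, 3.1], [-0.76, 2.03], [0.27, 2.55], [-1.08, 4.22], [0.17, 2.65], [-2.57, 2.57]. Speed limits (rad/s): [2.79, 2.79, 3.14, 3.14, 3.14, 3.14].

INTERFACE

Orientations are given as [roll, pitch, yaw] about the fixed x, y, z axes, in that order (R = Rz(yaw) Ry(pitch) Rx(roll)).
In Python, from bench import robot, eyes gives the robot as it stands. The module is installed in compiled form; this text tells all that it offers.
- The arm moves only by the tool carry_out, never from a script. Its argument "deltas" is a list of rows, each an object of numbers: "dx", "dy", "dz": the shift along the tool's x, y, z each as a share of 0.02 m, from -1 to 1; "wx", "wy", "wz": the turn, a rotation vector about the tool's x, y, z each as a share of 0.12 rad, from -1 to 1; "gripper": the closure in counts, from 0 (fully open) to 255 (shut). In form: [{"dx": .., "dy": .., "dz": .., "wx": .., "wy": .., "wz": .., "gripper": ..}, ...]. A call has 1 to 20 rows; each row shifts and turns the commanded pose from where the row before left it, along the tool's axes as they then stand; what a row does not reach is not made up. A row lasts 1/12 s, in which the tool goes at most 41.7 mm and 7.16 degrees, less where a joint would pass 70% of its speed; a pose out of reach is approached as far as the arm can. A call with a number of a shift or a turn outside -1 to 1 is refused whole. A call with a gripper value outside its range is refused whole. The fingers move at their own pace and stop on an object; the grip force is fixed at half the most. Time passes only in rows, so rows that do not move let the fingers close. It gives the time, the measured TCP pose, the force, the opening and the grip force at its end, in the units of the state.
- robot.get_obs(): the state, without advancing time (a new reading comes with each control period).
- eyes.snapshot(name): name is "side" or "top" or "wrist"; returns the picture (400x640x3 uint8, red, green, blue); there is no depth.
- eyes.get_calibration(name): a dict with "fovy" (degrees; the focal length in pixels is half the picture's height over the tangent of half this angle, whatever the lens; pixels are square), "cx", "cy" (the principal point, pixels), "R" (3x3) and "t" (3): a world point X has camera coordinates R X + t. Camera axes: x right, y down, z forward; pixel columns grow to the right and rows downward; lengths in m; the calibration is good to about 2 mm. A picture is of the moment at which its call begins: read the wrist's pose just before it. get_calibration takes no time and is no camera call; for the wrist camera it gives the pose at the moment of the call.
- robot.close_job(): hands the job in; it is judged then, once.
The state is a dict: "time": time; "joint_positions": joint angles; "qvel": joint speeds; "joint_torque": joint torques, N m; "tool_pos": TCP position; "ee_rot": TCP orientation; "wrist_force": force on the tool from outside, world axes, zero at the start; "wrist_torque": the same for the moment, N m; "width": finger opening in m; "finger_force": force on a finger pad.
Only numpy, scipy, OpenCV 4.12 (cv2) and the standard library are available. Lean on these libraries where they do the work, as an engineer would, in place of code of your own. Each camera call takes 0.05 s, during which the arm holds its last target. There are 200 camera calls.

TASK

Slide the dust cover of the inspection camera fully open, then pick up the tall frosted bottle from the rubber mat and carry it across, clear of the tray of jars, to the camera. Finish while still holding it: upright and still, lowered into the well, centred over the round glass window with its base hovering about 10 mm above the glass. The bottle must not touch the camera box at any time, and the other bottle and the jars stay where they stand.

Things in the scene. Friction and masses are not known exactly. Their poses are not given: they have to be found in the camera images.
- station: base-inspection camera: white box fixed to the table, 240 (its x) x 130 (its y) x 60 mm tall, origin at the centre of its underside; it stands on either side of the tray and may be turned by up to 0.3 rad. In its top is a square well 90 x 90 mm, centred 50 mm along its +x, 25 mm deep. Two dark rails along x lie on the top at y = +-59 mm and a stop bar at its -x end, all reaching 69 mm above the table.
- window (a point): centre of the upper face of the round glass window (60 mm across, black rim 74 mm across) on the floor of the well, 38 mm above the table and 22 mm below the top of the box
- cover (a joint): travel of the dust cover (m): 0 = shut over the well, 0.105 = fully open at its stop; starts between 0 and 0.02. It slides on the rails towards the station's own -x (roughly towards the robot), takes about 2 N and stays where it is left. Aluminium plate 100 (x) x 108 (y) x 4 mm, its top 65 mm above the table.
- cover_handle (a point): top centre of the cover's black upright handle bar, 95 mm above the table; the bar is 12 mm thick along the station's x, 60 mm long along its y, and stands 30 mm above the cover plate. It moves with the cover.
- tall_bottle: the bottle to carry: frosted, round, 40 mm across with straight sides up to 92 mm, then a shoulder and a neck 22 to 24 mm across from 100 mm up to its flat top at 118 mm; about 0.15 kg; origin: centre of its underside, z up. It is the tallest thing on the mat; its place among the three things there varies.
- mat: thin black rubber mat fixed to the table, 200 x 170 mm, 4 mm thick, origin at the centre of its underside; the tall bottle, the short bottle and one jar stand on it, their centres about 95 mm or more apart. It lies on the other side of the tray from the station.
- short_bottle: bystander bottle on the mat: like the tall one, 40 mm across but only 80 mm tall; origin: centre of its underside
- lone_jar: squat round bystander jar, frosted, 50 mm across, 46 mm tall with an aluminium lid 52 mm across; origin: centre of its underside; it stands on the mat
- tray: flat steel tray fixed to the table between mat and station, 260 x 140 mm, rim 28 mm high, origin at the centre of its underside; four jars stand in it and reach 49 mm above the table
- jar0: squat round bystander jar, frosted, 50 mm across, 46 mm tall with an aluminium lid 52 mm across; origin: centre of its underside; it stands in the tray
- jar1: squat round bystander jar, frosted, 50 mm across, 46 mm tall with an aluminium lid 52 mm across; origin: centre of its underside; it stands in the tray
- jar2: squat round bystander jar, frosted, 50 mm across, 46 mm tall with an aluminium lid 52 mm across; origin: centre of its underside; it stands in the tray
- jar3: squat round bystander jar, frosted, 50 mm across, 46 mm tall with an aluminium lid 52 mm across; origin: centre of its underside; it stands in the tray
Not all that is in view belongs to the job. Leave any blue look-alike of the tall_bottle alone.

How it is judged:
On the way, in this order (a step that is already met when the one before it is completed fails the run):
1. the dust cover is fully open (within 10 mm of its stop) (value of joint cover above 0.095 m), for 0.1 s.
2. the tall bottle is lifted in the fingers, its base more than 70 mm above the table (height (world z) of tall_bottle above 0.07 m and contact force between the fingers and tall_bottle above 0.5 N), for 0.2 s.
At the end, for the whole second after the job is handed in: The gripper holds the tall bottle still and upright (within 0.09 rad), its base 4 to 18 mm above the glass window and centred on it within 9 mm, touching nothing but the fingers; the dust cover is within 10 mm of its open stop (z of tall_bottle in the frame of window between 0.004 and 0.018 m and horizontal distance between tall_bottle and window below 0.009 m and angle between tall_bottle's own z axis and vertical below 0.09 rad and contact force between the fingers and tall_bottle above 0.5 N and contact force between tall_bottle and station below 0.05 N and linear speed of tall_bottle below 0.02 m/s and value of joint cover above 0.095 m); the arm keeps its last pose, push and grip.
It fails at once if the tall bottle touches the camera station (over 0.5 N) (contact force between tall_bottle and station above 0.5 N).
It fails at once if another bottle or a jar is moved more than 15 mm or tipped over (distance of any of short_bottle, lone_jar, jar0, jar1, jar2, jar3 from where it was at the start of the episode above 0.015 m or angle between any of short_bottle, lone_jar, jar0, jar1, jar2, jar3's own z axis and vertical above 0.5 rad).
It also fails if it takes over 64 s, if anything falls off the work surface, if the arm or the gripper's body presses on something with over 40 N, if the wrist force passes 120 N, or if a joint passes its speed limit or range.

## Working session

There is one attempt and no reset: what is moved stays moved. The work goes in short steps, Python scripts to look and compute and a tool call to move; the robot and the scene stay as the last step left them, time stands still between calls to the robot, and variables do not carry over. Pictures are saved under pics/ and viewed, at most 10 in all, crops included, and the job is handed in when it is done.

Besides the shell and the picture viewer there is one more tool, called after ">>>" as a command line: name --argument value ..., lists and objects as JSON in quotes. carry_out: Moves the arm, as the interface text tells. Shift numbers are shares of 0.02 m and turn numbers shares of 0.12 rad, none past 1 either way. Its arguments: {"type":"object","properties":{"deltas":{"type":"array","items":{"type":"object","properties":{"dx":{"type":"number"},"dy":{"type":"number"},"dz":{"type":"number"},"wx":{"type":"number"},"wy":{"type":"number"},"wz":{"type":"number"},"gripper":{"type":"number"}}}}},"required":["deltas"]}

```bash
mkdir -p pics; cat > h.py <<'E'
import numpy as np, cv2
from bench import robot, eyes
def cal(n):
    c=eyes.get_calibration(n); f=200/np.tan(np.radians(c["fovy"])/2)
    return f,c["cx"],c["cy"],np.array(c["R"]),np.array(c["t"]),c
def ray(n,u,v,z,C=None):
    f,cx,cy,R,t,_=C or cal(n)
    o=-R.T@t; d=R.T@np.array([(u-cx)/f,(v-cy)/f,1]); return o+d*(z-o[2])/d[2]
def proj(n,X,C=None):
    f,cx,cy,R,t,_=C or cal(n); p=R@np.array(X)+t; return [cx+f*p[0]/p[2],cy+f*p[1]/p[2]]
def save(n,fn):
    im=eyes.snapshot(n); cv2.imwrite(fn,im[:,:,::-1]); return im
E
python3 - <<'E'
from h import *
a=save("top","pics/top.png"); b=save("side","pics/side.png")
for n in("top","side"):
    c=cal(n); print(n,c[0],c[5].keys(),-c[3].T@c[4],c[3].round(3).tolist())
print(robot.get_obs())
E
```

```text
top 441.432293357165 dict_keys(['fovy', 'cx', 'cy', 'R', 't']) [0.3771619  0.01491753 1.14426824] [[-0.012, -1.0, 0.014], [-0.99, 0.01, -0.141], [0.141, -0.016, -0.99]]
side 458.07020631490457 dict_keys(['fovy', 'cx', 'cy', 'R', 't']) [0.22892463 0.6032508  0.77259477] [[-0.907, -0.421, -0.006], [-0.296, 0.647, -0.703], [0.3, -0.635, -0.711]]
{'time': 0.1, 'joint_positions': array([-1.44207292e+00,  8.78954503e-02,  1.37209789e+00, -6.35970973e-06,
        1.68361735e+00, -1.03098650e-01]), 'qvel': array([ 0.00044766, -0.00217437, -0.0049864 , -0.00049687,  0.00036958,
       -0.00018174]), 'joint_torque': array([ 1.88267564e-03, -3.41253662e+01, -3.03300977e+01,  7.19488389e-02,
        3.04250268e-02, -9.53890253e-05]), 'tool_pos': array([ 0.1263184 , -0.53498379,  0.30161585]), 'ee_rot': array([-3.13958468e+00, -2.01400912e-04,  2.31821146e-01]), 'wrist_force': array([-0.30589925, -0.05990705,  0.54561557]), 'wrist_torque': array([ 0.01879049, -0.0215603 ,  0.00999721]), 'finger_force': 0.0, 'width': 0.09413801642242307}
```

View pics/top.png

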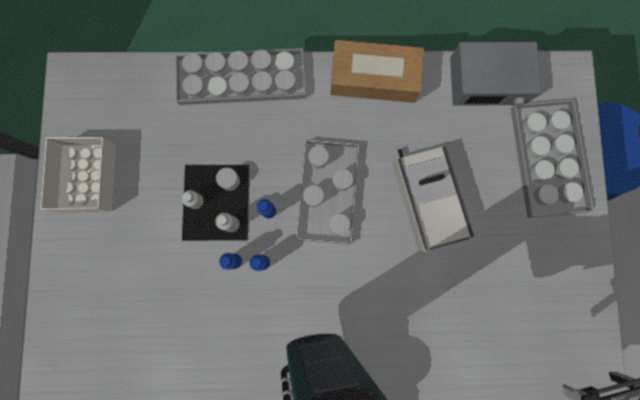

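View pics/side.png

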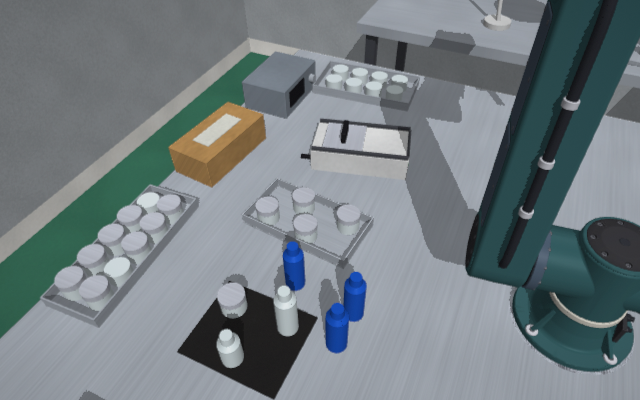

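The top view shows the mat at left, the tray in the middle and the station at right, with the handle near (432,179). There are two frosted candidates in the top view, (226,222) and (191,199). In the side view these are (286,310), which is taller, and (230,348), which is shorter. The three blue look-alikes are to be left alone. I'll confirm with one enlarged crop.

```bash
python3 - <<'E'
from h import *
a=cv2.imread("pics/top.png"); b=cv2.imread("pics/side.png")
c1=cv2.resize(a[130:260,385:485],None,fx=4,fy=4,interpolation=cv2.INTER_CUBIC)
c2=cv2.resize(b[240:400,180:370],None,fx=2,fy=2,interpolation=cv2.INTER_CUBIC)
o=np.zeros((520,790,3),np.uint8);o[:,:400]=c1;o[:320,405:785]=c2
cv2.imwrite("pics/crop.png",o)
C=cal("top");D=cal("side")
# bottle-top from two views
hs=cv2.cvtColor(a,cv2.COLOR_BGR2HSV)
dark=((hs[...,2]<75)).astype(np.uint8); dark[:, :390]=0; dark[:,480:]=0; dark[:135]=0; dark[255:]=0
n,l,s,ce=cv2.connectedComponentsWithStats(dark)
for i in range(1,n):
    if s[i,4]>15: print("dark",s[i],ce[i])
for nm,im,box in(("top",a,(185,165,245,238)),("side",b,(190,270,310,380))):
    h=cv2.cvtColor(im,cv2.COLOR_BGR2HSV); m=((h[...,2]>100)&(h[...,1]<60)).astype(np.uint8)
    k=np.zeros_like(m);x0,y0,x1,y1=box;k[y0:y1,x0:x1]=m[y0:y1,x0:x1]
    n,l,s,ce=cv2.connectedComponentsWithStats(k)
    for i in range(1,n):
        if s[i,4]>40: print(nm,s[i],ce[i])
E
```

```text
dark [443 147  31  90 256] [458.08984375 191.98828125]
dark [398 149   5   9  32] [400.34375 152.84375]
dark [399 159  20  63 108] [407.74074074 187.60185185]
dark [419 174  26  11 128] [431.640625  178.8359375]
dark [418 223   5  13  16] [420.3125 229.625 ]
dark [430 237  39  12  59] [451.18644068 242.42372881]
top [216 168  21  21 342] [226.16081871 177.66374269]
top [185 191  14  17 176] [190.52840909 198.60227273]
top [216 213  17  18 228] [223.75438596 221.41666667]
side [ 190  270  120   66 4717] [246.9243163  294.50201399]
side [217 329  27  39 780] [229.62307692 348.44615385]
side [285 334  25  46 598] [301.05518395 363.75585284]
side [190 359  43  21 473] [204.11627907 372.30232558]
```

View pics/crop.png

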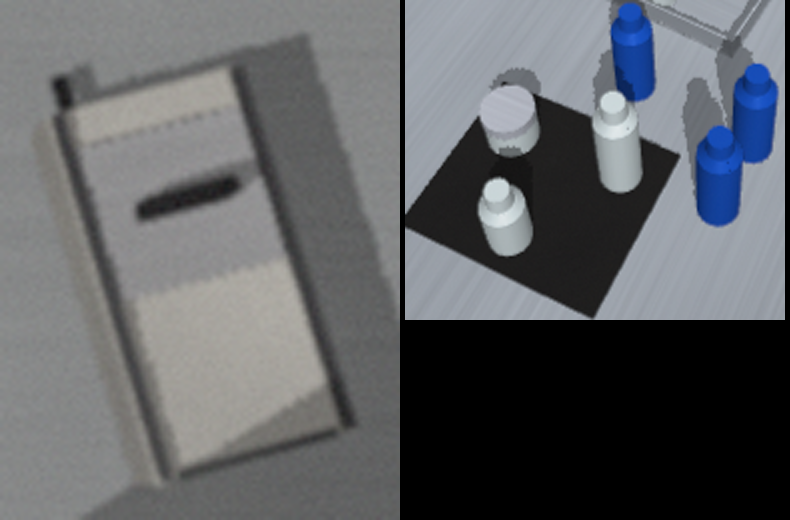

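```bash
python3 - <<'E'
from h import *
C=cal("top");D=cal("side")
for p in((284,291.5),(273+0,0)): 
    if p[1]: P=ray("side",*p,.122,D);print("tall cap side",P.round(4)); print(" base proj in top",proj("top",[P[0],P[1],.004],C),"cap",proj("top",P,C))
for p in((221,220),(223.8,221.4)): print("tall top",ray("top",*p,.09,C).round(4))
px=lambda x,y:(385+x/4,130+y/4)
r=[ray("top",*px(*q),.069,C) for q in((236,68),(348,425),(65,113),(170,475))]
for q in r: print("rail",q.round(4))
for i in(0,2): d=r[i]-r[i+1]; print("yaw",np.arctan2(d[1],d[0]),np.linalg.norm(d))
c=sum(r)/4;print("station c",c)
for q in((140,208),(238,182)): print("handle end",ray("top",*px(*q),.088,C).round(4))
print("handle c",ray("top",431.64,178.8,.085,C).round(4))
for n,p in(("tray corners",[(308,138),(364,143),(355,243),(299,239)]),):
    for q in p: print(n,ray("top",*q,.028,C).round(3))
for nm,q,z in(("short",(190.5,198.6),.05),("jar",(226,178),.05),("b1",(265,208),.06),("b2",(230,261),.06),("b3",(260,262),.06)): print(nm,ray("top",*q,z,C).round(3))
W=cal("wrist");print("wrist cam pos",-W[3].T@W[4],W[3].round(2).tolist(),W[0])
E
```

```text
tall cap side [0.4718 0.2387 0.122 ]
 base proj in top [np.float64(231.5606950495281), np.float64(224.87864825457967)] cap [np.float64(221.5996497323701), np.float64(220.7609393466069)]
tall top [0.4766 0.2472 0.09  ]
tall top [0.4731 0.2404 0.09  ]
rail [ 0.6567 -0.3025  0.069 ]
rail [ 0.4324 -0.36    0.069 ]
rail [ 0.6287 -0.1938  0.069 ]
rail [ 0.4033 -0.2496  0.069 ]
yaw 0.2508985473771076 0.231585569743999
yaw 0.24268442954985714 0.23221887357332258
station c [ 0.53025329 -0.27651043  0.069     ]
handle end [ 0.5646 -0.2338  0.088 ]
handle end [ 0.5802 -0.2946  0.088 ]
handle c [ 0.5729 -0.2634  0.085 ]
tray corners [0.694 0.04  0.028]
tray corners [ 0.68  -0.106  0.028]
tray corners [ 0.421 -0.077  0.028]
tray corners [0.432 0.064 0.028]
short [0.535 0.333 0.05 ]
jar [0.586 0.246 0.05 ]
b1 [0.508 0.146 0.06 ]
b2 [0.379 0.23  0.06 ]
b3 [0.376 0.157 0.06 ]
wrist cam pos [ 0.20187629 -0.51727751  0.38385806] [[0.23, -0.97, -0.0], [-0.94, -0.22, 0.27], [-0.26, -0.06, -0.96]] 289.98350415066125
```

The crop confirms the tall frosted bottle at side (284,292), top (224,221). The other frosted one, at side (230,348), is shorter, so it is the bystander. The station has yaw ≈0.247 and its handle is at about (0.573,-0.263). I'll move past the handle with the fingers closed.

>>> carry_out --deltas '[{"dx": 0.5, "dy": -0.15, "gripper": 255, "wz": -0.13}, {"dx": 0.97, "dy": -0.29, "gripper": 255}, {"dx": 0.97, "dy": -0.29, "gripper": 255}, {"dx": 0.97, "dy": -0.29, "gripper": 255}, {"dx": 0.97, "dy": -0.29, "gripper": 255}, {"dx": 0.97, "dy": -0.29, "gripper": 255}, {"dx": 0.97, "dy": -0.29, "gripper": 255}, {"dx": 0.97, "dy": -0.29, "gripper": 255}, {"dx": 0.97, "dy": -0.29, "gripper": 255}, {"dx": 0.97, "dy": -0.29, "gripper": 255}, {"dx": 0.97, "dy": -0.29, "gripper": 255}, {"dx": 0.97, "dy": -0.29, "gripper": 255}, {"dx": 0.97, "dy": -0.29, "gripper": 255}, {"dx": 0.97, "dy": -0.29, "gripper": 255}, {"dx": 0.97, "dy": -0.29, "gripper": 255}, {"dx": 0.97, "dy": -0.29, "gripper": 255}, {"dx": 0.97, "dy": -0.29, "gripper": 255}, {"dx": 0.97, "dy": -0.29, "gripper": 255}, {"dx": 0.97, "dy": -0.29, "gripper": 255}, {"dx": 0.97, "dy": -0.29, "gripper": 255}]'

```text
invalid input
```

>>> carry_out --deltas '[{"dx": 0.5, "dy": -0.15, "dz": 0, "wx": 0, "wy": 0, "wz": -0.13, "gripper": 255}, {"dx": 0.97, "dy": -0.29, "dz": 0, "wx": 0, "wy": 0, "wz": 0, "gripper": 255}, {"dx": 0.97, "dy": -0.29, "dz": 0, "wx": 0, "wy": 0, "wz": 0, "gripper": 255}, {"dx": 0.97, "dy": -0.29, "dz": 0, "wx": 0, "wy": 0, "wz": 0, "gripper": 255}, {"dx": 0.97, "dy": -0.29, "dz": 0, "wx": 0, "wy": 0, "wz": 0, "gripper": 255}, {"dx": 0.97, "dy": -0.29, "dz": 0, "wx": 0, "wy": 0, "wz": 0, "gripper": 255}, {"dx": 0.97, "dy": -0.29, "dz": 0, "wx": 0, "wy": 0, "wz": 0, "gripper": 255}, {"dx": 0.97, "dy": -0.29, "dz": 0, "wx": 0, "wy": 0, "wz": 0, "gripper": 255}, {"dx": 0.97, "dy": -0.29, "dz": 0, "wx": 0, "wy": 0, "wz": 0, "gripper": 255}, {"dx": 0.97, "dy": -0.29, "dz": 0, "wx": 0, "wy": 0, "wz": 0, "gripper": 255}, {"dx": 0.97, "dy": -0.29, "dz": 0, "wx": 0, "wy": 0, "wz": 0, "gripper": 255}, {"dx": 0.97, "dy": -0.29, "dz": 0, "wx": 0, "wy": 0, "wz": 0, "gripper": 255}, {"dx": 0.97, "dy": -0.29, "dz": 0, "wx": 0, "wy": 0, "wz": 0, "gripper": 255}, {"dx": 0.97, "dy": -0.29, "dz": 0, "wx": 0, "wy": 0, "wz": 0, "gripper": 255}, {"dx": 0.97, "dy": -0.29, "dz": 0, "wx": 0, "wy": 0, "wz": 0, "gripper": 255}, {"dx": 0.97, "dy": -0.29, "dz": 0, "wx": 0, "wy": 0, "wz": 0, "gripper": 255}]'

```text
time: 1.43
tool_pos: [0.3973, -0.3731, 0.3024]
ee_rot: [-3.141, 0.0, 0.249]
wrist_force: [-0.2, -0.8, 0.7]
width: 0.0005
finger_force: 0.0
```

>>> carry_out --deltas '[{"dx": 0.98, "dy": -0.26, "dz": 0, "wx": 0, "wy": 0, "wz": 0, "gripper": 255}, {"dx": 0.98, "dy": -0.26, "dz": 0, "wx": 0, "wy": 0, "wz": 0, "gripper": 255}, {"dx": 0.98, "dy": -0.26, "dz": 0, "wx": 0, "wy": 0, "wz": 0, "gripper": 255}, {"dx": 0.98, "dy": -0.26, "dz": 0, "wx": 0, "wy": 0, "wz": 0, "gripper": 255}, {"dx": 0.98, "dy": -0.26, "dz": 0, "wx": 0, "wy": 0, "wz": 0, "gripper": 255}, {"dx": 0.98, "dy": -0.26, "dz": 0, "wx": 0, "wy": 0, "wz": 0, "gripper": 255}, {"dx": 0.98, "dy": -0.26, "dz": 0, "wx": 0, "wy": 0, "wz": 0, "gripper": 255}, {"dx": 0.98, "dy": -0.26, "dz": 0, "wx": 0, "wy": 0, "wz": 0, "gripper": 255}, {"dx": 0.98, "dy": -0.26, "dz": 0, "wx": 0, "wy": 0, "wz": 0, "gripper": 255}, {"dx": 0.98, "dy": -0.26, "dz": 0, "wx": 0, "wy": 0, "wz": 0, "gripper": 255}, {"dx": 0.98, "dy": -0.26, "dz": 0, "wx": 0, "wy": 0, "wz": 0, "gripper": 255}, {"dx": 0.98, "dy": -0.26, "dz": 0.5, "wx": 0, "wy": 0, "wz": 0, "gripper": 255}, {"dx": 0, "dy": 0, "dz": 1, "wx": 0, "wy": 0, "wz": 0, "gripper": 255}, {"dx": 0, "dy": 0, "dz": 1, "wx": 0, "wy": 0, "wz": 0, "gripper": 255}, {"dx": 0, "dy": 0, "dz": 0.5, "wx": 0, "wy": 0, "wz": 0, "gripper": 255}, {"dx": 0, "dy": 0, "dz": 0, "wx": 0, "wy": 0, "wz": 0, "gripper": 255}, {"dx": 0, "dy": 0, "dz": 0, "wx": 0, "wy": 0, "wz": 0, "gripper": 255}]'

```text
time: 2.85
tool_pos: [0.6088, -0.256, 0.2421]
ee_rot: [-3.14, 0.001, 0.248]
wrist_force: [0.3, 0.3, 1.6]
width: 0.0008
finger_force: 0.0
```

```bash
python3 - <<'E'
from h import *
save("wrist","pics/w1.png"); print(robot.get_obs()["tool_pos"])
E
```

```text
[ 0.60910222 -0.2563686   0.24351563]
```

View pics/w1.png

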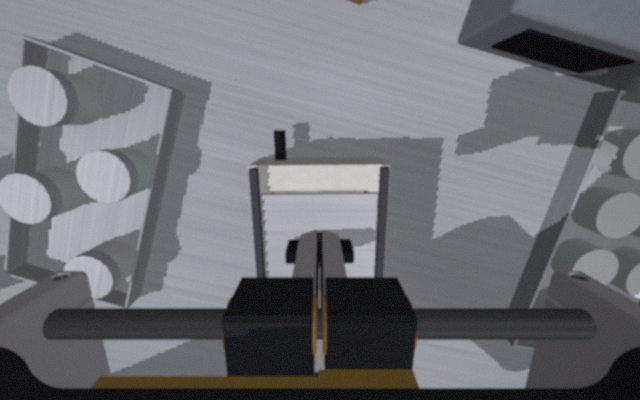

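The wrist view shows the station centred and aligned with the tool. The handle is at about (320,250), behind the tips at (320,235). I'll check the handle and cover positions by ray.

```bash
python3 - <<'E'
from h import *
W=cal("wrist")
for p,z in(((290,240),.095),((353,240),.095),((290,262),.08),((353,262),.08),((262,193),.065),((378,193),.065),((250,165),.069),((389,165),.069)): print(p,ray("wrist",*p,z,W).round(4))
t=robot.get_obs()["tool_pos"]; print(proj("wrist",t-[0,0,.097],W))
E
```

```text
(290, 240) [ 0.5834 -0.2371  0.095 ]
(353, 240) [ 0.5966 -0.2894  0.095 ]
(290, 262) [ 0.5553 -0.2419  0.08  ]
(353, 262) [ 0.5697 -0.2989  0.08  ]
(262, 193) [ 0.6097 -0.2017  0.065 ]
(378, 193) [ 0.636  -0.3058  0.065 ]
(250, 165) [ 0.6333 -0.187   0.069 ]
(389, 165) [ 0.6635 -0.3066  0.069 ]
[np.float64(319.1942553876851), np.float64(242.29221264145326)]
```

>>> carry_out --deltas '[{"dx": 0.1, "dy": 0, "dz": 1, "wx": 0, "wy": 0, "wz": 0, "gripper": 255}, {"dx": 0.1, "dy": 0, "dz": 1, "wx": 0, "wy": 0, "wz": 0, "gripper": 255}, {"dx": 0, "dy": 0, "dz": 1, "wx": 0, "wy": 0, "wz": 0, "gripper": 255}, {"dx": 0, "dy": 0, "dz": 0.5, "wx": 0, "wy": 0, "wz": 0, "gripper": 255}, {"dx": 0, "dy": 0, "dz": 0, "wx": 0, "wy": 0, "wz": 0, "gripper": 255}, {"dx": 0, "dy": 0, "dz": 0, "wx": 0, "wy": 0, "wz": 0, "gripper": 255}, {"dx": -0.3, "dy": 0, "dz": 0, "wx": 0, "wy": 0, "wz": 0, "gripper": 255}, {"dx": -0.3, "dy": 0, "dz": 0, "wx": 0, "wy": 0, "wz": 0, "gripper": 255}, {"dx": -0.3, "dy": 0, "dz": 0, "wx": 0, "wy": 0, "wz": 0, "gripper": 255}, {"dx": -0.3, "dy": 0, "dz": 0, "wx": 0, "wy": 0, "wz": 0, "gripper": 255}, {"dx": -0.3, "dy": 0, "dz": 0, "wx": 0, "wy": 0, "wz": 0, "gripper": 255}, {"dx": -0.3, "dy": 0, "dz": 0, "wx": 0, "wy": 0, "wz": 0, "gripper": 255}]'

```text
time: 3.9
tool_pos: [0.5779, -0.2646, 0.1738]
ee_rot: [3.14, -0.002, 0.247]
wrist_force: [2.8, 0.5, 1.6]
width: 0.0004
finger_force: 0.9
```

>>> carry_out --deltas '[{"dx": -0.4, "dy": 0, "dz": 0, "wx": 0, "wy": 0, "wz": 0, "gripper": 255}, {"dx": -0.4, "dy": 0, "dz": 0, "wx": 0, "wy": 0, "wz": 0, "gripper": 255}, {"dx": -0.4, "dy": 0, "dz": 0, "wx": 0, "wy": 0, "wz": 0, "gripper": 255}, {"dx": -0.4, "dy": 0, "dz": 0, "wx": 0, "wy": 0, "wz": 0, "gripper": 255}, {"dx": -0.4, "dy": 0, "dz": 0, "wx": 0, "wy": 0, "wz": 0, "gripper": 255}, {"dx": -0.4, "dy": 0, "dz": 0, "wx": 0, "wy": 0, "wz": 0, "gripper": 255}, {"dx": -0.4, "dy": 0, "dz": 0, "wx": 0, "wy": 0, "wz": 0, "gripper": 255}, {"dx": -0.4, "dy": 0, "dz": 0, "wx": 0, "wy": 0, "wz": 0, "gripper": 255}, {"dx": -0.4, "dy": 0, "dz": 0, "wx": 0, "wy": 0, "wz": 0, "gripper": 255}, {"dx": -0.2, "dy": 0, "dz": 0, "wx": 0, "wy": 0, "wz": 0, "gripper": 255}, {"dx": 0, "dy": 0, "dz": 0, "wx": 0, "wy": 0, "wz": 0, "gripper": 255}, {"dx": 0, "dy": 0, "dz": 0, "wx": 0, "wy": 0, "wz": 0, "gripper": 255}]'

```text
time: 4.9
tool_pos: [0.5034, -0.2826, 0.1722]
ee_rot: [-3.14, 0.002, 0.247]
wrist_force: [-0.6, -0.6, 0.1]
width: 0.0002
finger_force: 0.0
```

>>> carry_out --deltas '[{"dx": -0.2, "dy": 0, "dz": 0, "wx": 0, "wy": 0, "wz": 0, "gripper": 255}, {"dx": -0.2, "dy": 0, "dz": 0, "wx": 0, "wy": 0, "wz": 0, "gripper": 255}, {"dx": -0.1, "dy": 0, "dz": 0, "wx": 0, "wy": 0, "wz": 0, "gripper": 255}, {"dx": 0, "dy": 0, "dz": 0, "wx": 0, "wy": 0, "wz": 0, "gripper": 255}]'

```text
time: 5.23
tool_pos: [0.4941, -0.2851, 0.1724]
ee_rot: [-3.141, 0.001, 0.247]
wrist_force: [0.3, 0.4, -0.4]
width: 0.0006
finger_force: 0.1
```

>>> carry_out --deltas '[{"dx": -0.1, "dy": 0, "dz": 0, "wx": 0, "wy": 0, "wz": 0, "gripper": 255}, {"dx": -0.1, "dy": 0, "dz": 0, "wx": 0, "wy": 0, "wz": 0, "gripper": 255}, {"dx": 0, "dy": 0, "dz": 0, "wx": 0, "wy": 0, "wz": 0, "gripper": 255}]'

```text
time: 5.48
tool_pos: [0.4922, -0.2856, 0.1725]
ee_rot: [3.142, -0.005, 0.248]
wrist_force: [5.6, 1.3, -3.2]
width: 0.0002
finger_force: 3.4
```

>>> carry_out --deltas '[{"dx": -0.1, "dy": 0, "dz": 0, "wx": 0, "wy": 0, "wz": 0, "gripper": 255}, {"dx": 0, "dy": 0, "dz": 0, "wx": 0, "wy": 0, "wz": 0, "gripper": 255}, {"dx": 0, "dy": 0, "dz": 0, "wx": 0, "wy": 0, "wz": 0, "gripper": 255}]'

```text
time: 5.73
tool_pos: [0.4919, -0.2857, 0.1726]
ee_rot: [3.141, -0.009, 0.249]
wrist_force: [11.7, 2.1, -4.9]
width: 0.0003
finger_force: 5.6
```

>>> carry_out --deltas '[{"dx": 0.5, "dy": 0, "dz": 0, "wx": 0, "wy": 0, "wz": 0, "gripper": 255}, {"dx": 0.5, "dy": 0, "dz": -0.3, "wx": 0, "wy": 0, "wz": 0, "gripper": 200}, {"dx": 0, "dy": 0, "dz": -1, "wx": 0, "wy": 0, "wz": 0, "gripper": 0}, {"dx": 0, "dy": 0, "dz": -1, "wx": 0, "wy": 0, "wz": 0, "gripper": 0}, {"dx": 0, "dy": 0, "dz": -1, "wx": 0, "wy": 0, "wz": 0, "gripper": 0}, {"dx": 0, "dy": 0, "dz": -1, "wx": 0, "wy": 0, "wz": 0, "gripper": 0}, {"dx": 0, "dy": 0, "dz": -1, "wx": 0, "wy": 0, "wz": 0, "gripper": 0}, {"dx": 0, "dy": 0, "dz": -1, "wx": 0, "wy": 0, "wz": 0, "gripper": 0}, {"dx": 0, "dy": 0, "dz": 0, "wx": 0, "wy": 0, "wz": 0, "gripper": 0}, {"dx": 0, "dy": 0, "dz": 0, "wx": 0, "wy": 0, "wz": 0, "gripper": 0}]'

```text
time: 6.57
tool_pos: [0.5084, -0.2822, 0.2999]
ee_rot: [3.139, -0.001, 0.247]
wrist_force: [-0.7, -0.6, -0.4]
width: 0.057
finger_force: 0.0
```

```bash
python3 - <<'E'
from h import *
W=cal("wrist"); print(robot.get_obs()["tool_pos"]); im=save("wrist","pics/w2.png")
np.savez("w2.npz",R=W[3],t=W[4],f=W[0],c=W[1:3])
print(proj("wrist",[.580,-.264,.038],W))
E
```

```text
[ 0.50836565 -0.28220021  0.29991121]
[np.float64(318.5273126307277), np.float64(125.01650834403706)]
```

View pics/w2.png

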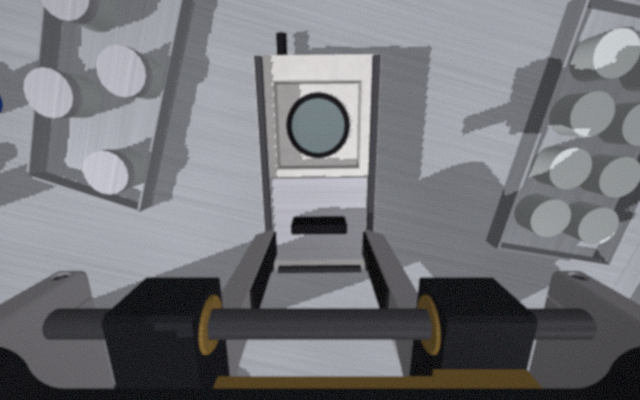

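The window's black rim is at (318,125), against a prediction of (318.5,125), so the window is at about (0.580,-0.264). The cover lies at its stop. Next I'll go to a viewpoint short of the bottle.

>>> carry_out --deltas '[{"dx": 0, "dy": -0.5, "dz": 0, "wx": 0, "wy": 0, "wz": 0, "gripper": 65}, {"dx": 0.05, "dy": -1, "dz": 0, "wx": 0, "wy": 0, "wz": 0, "gripper": 65}, {"dx": 0.05, "dy": -1, "dz": 0, "wx": 0, "wy": 0, "wz": 0, "gripper": 65}, {"dx": 0.05, "dy": -1, "dz": 0, "wx": 0, "wy": 0, "wz": 0, "gripper": 65}, {"dx": 0.05, "dy": -1, "dz": 0, "wx": 0, "wy": 0, "wz": 0, "gripper": 65}, {"dx": 0.05, "dy": -1, "dz": 0, "wx": 0, "wy": 0, "wz": 0, "gripper": 65}, {"dx": 0.05, "dy": -1, "dz": 0, "wx": 0, "wy": 0, "wz": 0, "gripper": 65}, {"dx": 0.05, "dy": -1, "dz": 0, "wx": 0, "wy": 0, "wz": 0, "gripper": 65}, {"dx": 0.05, "dy": -1, "dz": 0, "wx": 0, "wy": 0, "wz": 0, "gripper": 65}, {"dx": 0.05, "dy": -1, "dz": 0, "wx": 0, "wy": 0, "wz": 0, "gripper": 65}, {"dx": 0.05, "dy": -1, "dz": 0, "wx": 0, "wy": 0, "wz": 0, "gripper": 65}, {"dx": 0.05, "dy": -1, "dz": 0, "wx": 0, "wy": 0, "wz": 0, "gripper": 65}, {"dx": 0.05, "dy": -1, "dz": 0, "wx": 0, "wy": 0, "wz": 0, "gripper": 65}]'

```text
time: 7.7
tool_pos: [0.4572, -0.035, 0.2966]
ee_rot: [-3.14, 0.004, 0.248]
wrist_force: [0.5, 0.6, -0.0]
width: 0.07
finger_force: 0.0
```

>>> carry_out --deltas '[{"dx": 0.05, "dy": -1, "dz": 0, "wx": 0, "wy": 0, "wz": 0, "gripper": 65}, {"dx": 0.05, "dy": -1, "dz": 0, "wx": 0, "wy": 0, "wz": 0, "gripper": 65}, {"dx": 0.05, "dy": -1, "dz": 0, "wx": 0, "wy": 0, "wz": 0, "gripper": 65}, {"dx": 0.05, "dy": -1, "dz": 0, "wx": 0, "wy": 0, "wz": 0, "gripper": 65}, {"dx": 0.05, "dy": -1, "dz": 0, "wx": 0, "wy": 0, "wz": 0, "gripper": 65}, {"dx": 0.05, "dy": -1, "dz": 0, "wx": 0, "wy": 0, "wz": 0, "gripper": 65}, {"dx": 0.05, "dy": -1, "dz": 0, "wx": 0, "wy": 0, "wz": 0, "gripper": 65}, {"dx": 0.05, "dy": -1, "dz": 0, "wx": 0, "wy": 0, "wz": 0, "gripper": 65}, {"dx": 0.05, "dy": -1, "dz": 0, "wx": 0, "wy": 0, "wz": 0, "gripper": 65}, {"dx": 0.05, "dy": -1, "dz": 0, "wx": 0, "wy": 0, "wz": 0, "gripper": 65}, {"dx": 0.05, "dy": -1, "dz": 0, "wx": 0, "wy": 0, "wz": 0, "gripper": 65}, {"dx": 0.05, "dy": -1, "dz": 0, "wx": 0, "wy": 0, "wz": 0, "gripper": 65}, {"dx": 0, "dy": -0.7, "dz": 0, "wx": 0, "wy": 0, "wz": 0, "gripper": 65}, {"dx": 0, "dy": 0, "dz": 0, "wx": 0, "wy": 0, "wz": 0, "gripper": 65}, {"dx": 0, "dy": 0, "dz": 0, "wx": 0, "wy": 0, "wz": 0, "gripper": 65}]'

```text
time: 8.95
tool_pos: [0.407, 0.2128, 0.297]
ee_rot: [3.141, 0.003, 0.249]
wrist_force: [0.1, 0.4, 0.4]
width: 0.0699
finger_force: 0.0
```

```bash
python3 - <<'E'
from h import *
W=cal("wrist"); print(robot.get_obs()["tool_pos"],robot.get_obs()["ee_rot"]); im=save("wrist","pics/w3.png")
print(proj("wrist",[.473,.240,.122],W),proj("wrist",[.473,.240,.004],W))
# window ellipse in w2
z=np.load("w2.npz"); C=(float(z["f"]),*z["c"],z["R"],z["t"],0)
a=cv2.imread("pics/w2.png",0)[80:170,276:358]; m=(a<60).astype(np.uint8)
cs,_=cv2.findContours(m,cv2.RETR_EXTERNAL,cv2.CHAIN_APPROX_NONE); c=max(cs,key=cv2.contourArea); e=cv2.fitEllipse(c); print(e)
print("window",ray("wrist",e[0][0]+276,e[0][1]+80,.038,C))
E
```

```text
[0.40700556 0.21282327 0.29704392] [3.14057991 0.0031876  0.24918113]
[np.float64(307.3425823308162), np.float64(129.17063929822442)] [np.float64(310.95321583056034), np.float64(126.43304366960047)]
((41.4195442199707, 44.82342529296875), (60.682586669921875, 62.37382888793945), 176.56565856933594)
window [ 0.57989694 -0.26271558  0.038     ]
```

View pics/w3.png

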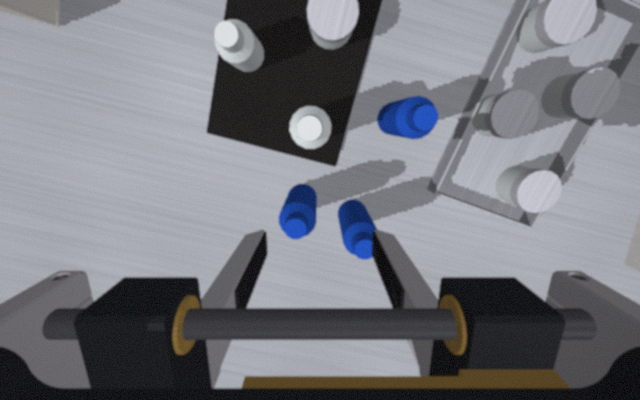

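The wrist view shows the tall frosted bottle's cap at (309.5,128), beside the mat's lower edge. The blue look-alikes are at (408,117), (298,210) and (356,230), clear of the finger span.

```bash
python3 - <<'E'
from h import *
W=cal("wrist"); a=cv2.cvtColor(cv2.imread("pics/w3.png"),cv2.COLOR_BGR2HSV)
m=((a[...,2]>90)&(a[...,1]<60)).astype(np.uint8)[95:152,284:336]
cs,_=cv2.findContours(m,cv2.RETR_EXTERNAL,cv2.CHAIN_APPROX_NONE); c=max(cs,key=cv2.contourArea); e=cv2.minEnclosingCircle(c); print(e,cv2.boundingRect(c))
print("body(z~.09)",ray("wrist",e[0][0]+284,e[0][1]+95,.085,W),"cap",ray("wrist",309.5,128,.122,W))
o=robot.get_obs();y=o["ee_rot"][2];t=o["tool_pos"]
P=ray("wrist",309.5,128,.122,W);d=P-t; print("dx,dy",d[0]*np.cos(y)+d[1]*np.sin(y), d[0]*np.sin(y)-d[1]*np.cos(y))
E
```

```text
((26.0, 32.07954406738281), 22.282522201538086) (4, 10, 44, 45)
body(z~.09) [0.47473949 0.23853442 0.085     ] cap [0.47490099 0.23789429 0.122     ]
dx,dy 0.07173845081373979 -0.00819069836500454
```

>>> carry_out --deltas '[{"dx": 0.9, "dy": -0.1, "dz": 0, "wx": 0, "wy": 0, "wz": 0, "gripper": 65}, {"dx": 0.9, "dy": -0.1, "dz": 0, "wx": 0, "wy": 0, "wz": 0, "gripper": 65}, {"dx": 0.9, "dy": -0.1, "dz": 0, "wx": 0, "wy": 0, "wz": 0, "gripper": 65}, {"dx": 0.9, "dy": -0.1, "dz": 0, "wx": 0, "wy": 0, "wz": 0, "gripper": 65}, {"dx": 0, "dy": 0, "dz": 0.9, "wx": 0, "wy": 0, "wz": 0, "gripper": 65}, {"dx": 0, "dy": 0, "dz": 0.9, "wx": 0, "wy": 0, "wz": 0, "gripper": 65}, {"dx": 0, "dy": 0, "dz": 0.8, "wx": 0, "wy": 0, "wz": 0, "gripper": 65}, {"dx": 0, "dy": 0, "dz": 0, "wx": 0, "wy": 0, "wz": 0, "gripper": 65}, {"dx": 0, "dy": 0, "dz": 0, "wx": 0, "wy": 0, "wz": 0, "gripper": 65}]'

```text
time: 9.75
tool_pos: [0.4755, 0.2369, 0.2454]
ee_rot: [3.141, 0.003, 0.246]
wrist_force: [-0.3, -0.5, 0.6]
width: 0.0696
finger_force: 0.0
```

Within about 1.5 mm. Descend 100 mm to z ≈0.145, close and hold.

>>> carry_out --deltas '[{"dx": 0, "dy": -0.06, "dz": 0.8, "wx": 0, "wy": 0, "wz": 0, "gripper": 65}, {"dx": 0, "dy": 0, "dz": 0.8, "wx": 0, "wy": 0, "wz": 0, "gripper": 65}, {"dx": 0, "dy": 0, "dz": 0.8, "wx": 0, "wy": 0, "wz": 0, "gripper": 65}, {"dx": 0, "dy": 0, "dz": 0.8, "wx": 0, "wy": 0, "wz": 0, "gripper": 65}, {"dx": 0, "dy": 0, "dz": 0.8, "wx": 0, "wy": 0, "wz": 0, "gripper": 65}, {"dx": 0, "dy": 0, "dz": 0.6, "wx": 0, "wy": 0, "wz": 0, "gripper": 65}, {"dx": 0, "dy": 0, "dz": 0.4, "wx": 0, "wy": 0, "wz": 0, "gripper": 65}, {"dx": 0, "dy": 0, "dz": 0, "wx": 0, "wy": 0, "wz": 0, "gripper": 65}, {"dx": 0, "dy": 0, "dz": 0, "wx": 0, "wy": 0, "wz": 0, "gripper": 65}, {"dx": 0, "dy": 0, "dz": 0, "wx": 0, "wy": 0, "wz": 0, "gripper": 110}, {"dx": 0, "dy": 0, "dz": 0, "wx": 0, "wy": 0, "wz": 0, "gripper": 140}, {"dx": 0, "dy": 0, "dz": 0, "wx": 0, "wy": 0, "wz": 0, "gripper": 170}, {"dx": 0, "dy": 0, "dz": 0, "wx": 0, "wy": 0, "wz": 0, "gripper": 255}, {"dx": 0, "dy": 0, "dz": 0, "wx": 0, "wy": 0, "wz": 0, "gripper": 255}, {"dx": 0, "dy": 0, "dz": 0, "wx": 0, "wy": 0, "wz": 0, "gripper": 255}, {"dx": 0, "dy": 0, "dz": 0, "wx": 0, "wy": 0, "wz": 0, "gripper": 255}]'

```text
time: 11.08
tool_pos: [0.4757, 0.2393, 0.1471]
ee_rot: [3.142, -0.001, 0.247]
wrist_force: [-0.1, -0.2, 1.1]
width: 0.0398
finger_force: 30.0
```

>>> carry_out --deltas '[{"dx": 0, "dy": 0, "dz": -0.3, "wx": 0, "wy": 0, "wz": 0, "gripper": 255}, {"dx": 0, "dy": 0, "dz": -0.6, "wx": 0, "wy": 0, "wz": 0, "gripper": 255}, {"dx": 0, "dy": 0, "dz": -0.8, "wx": 0, "wy": 0, "wz": 0, "gripper": 255}, {"dx": 0, "dy": 0, "dz": -0.8, "wx": 0, "wy": 0, "wz": 0, "gripper": 255}, {"dx": 0, "dy": 0, "dz": -0.8, "wx": 0, "wy": 0, "wz": 0, "gripper": 255}, {"dx": 0, "dy": 0, "dz": -0.8, "wx": 0, "wy": 0, "wz": 0, "gripper": 255}, {"dx": 0, "dy": 0, "dz": -0.8, "wx": 0, "wy": 0, "wz": 0, "gripper": 255}, {"dx": 0, "dy": 0, "dz": -0.8, "wx": 0, "wy": 0, "wz": 0, "gripper": 255}, {"dx": 0, "dy": 0, "dz": -0.8, "wx": 0, "wy": 0, "wz": 0, "gripper": 255}, {"dx": 0, "dy": 0, "dz": -0.8, "wx": 0, "wy": 0, "wz": 0, "gripper": 255}, {"dx": 0, "dy": 0, "dz": -0.4, "wx": 0, "wy": 0, "wz": 0, "gripper": 255}, {"dx": 0, "dy": 0, "dz": 0, "wx": 0, "wy": 0, "wz": 0, "gripper": 255}, {"dx": 0, "dy": 0, "dz": 0, "wx": 0, "wy": 0, "wz": 0, "gripper": 255}]'

```text
time: 12.17
tool_pos: [0.4755, 0.2393, 0.301]
ee_rot: [3.142, -0.001, 0.247]
wrist_force: [-0.4, 1.0, -2.1]
width: 0.0393
finger_force: 30.0
```

>>> carry_out --deltas '[{"dx": 0, "dy": 0.3, "dz": 0, "wx": 0, "wy": 0, "wz": 0, "gripper": 255}, {"dx": -0.05, "dy": 0.6, "dz": 0, "wx": 0, "wy": 0, "wz": 0, "gripper": 255}, {"dx": -0.05, "dy": 0.9, "dz": 0, "wx": 0, "wy": 0, "wz": 0, "gripper": 255}, {"dx": -0.05, "dy": 0.9, "dz": 0, "wx": 0, "wy": 0, "wz": 0, "gripper": 255}, {"dx": -0.05, "dy": 0.9, "dz": 0, "wx": 0, "wy": 0, "wz": 0, "gripper": 255}, {"dx": -0.05, "dy": 0.9, "dz": 0, "wx": 0, "wy": 0, "wz": 0, "gripper": 255}, {"dx": -0.05, "dy": 0.9, "dz": 0, "wx": 0, "wy": 0, "wz": 0, "gripper": 255}, {"dx": -0.05, "dy": 0.9, "dz": 0, "wx": 0, "wy": 0, "wz": 0, "gripper": 255}, {"dx": -0.05, "dy": 0.9, "dz": 0, "wx": 0, "wy": 0, "wz": 0, "gripper": 255}, {"dx": -0.05, "dy": 0.9, "dz": 0, "wx": 0, "wy": 0, "wz": 0, "gripper": 255}, {"dx": -0.05, "dy": 0.9, "dz": 0, "wx": 0, "wy": 0, "wz": 0, "gripper": 255}, {"dx": -0.05, "dy": 0.9, "dz": 0, "wx": 0, "wy": 0, "wz": 0, "gripper": 255}, {"dx": -0.05, "dy": 0.9, "dz": 0, "wx": 0, "wy": 0, "wz": 0, "gripper": 255}, {"dx": -0.05, "dy": 0.9, "dz": 0, "wx": 0, "wy": 0, "wz": 0, "gripper": 255}, {"dx": -0.05, "dy": 0.9, "dz": 0, "wx": 0, "wy": 0, "wz": 0, "gripper": 255}, {"dx": -0.05, "dy": 0.9, "dz": 0, "wx": 0, "wy": 0, "wz": 0, "gripper": 255}]'

```text
time: 13.5
tool_pos: [0.5265, -0.0282, 0.2994]
ee_rot: [-3.141, 0.002, 0.247]
wrist_force: [0.8, 0.1, -2.0]
width: 0.0395
finger_force: 30.0
```

>>> carry_out --deltas '[{"dx": -0.05, "dy": 0.9, "dz": 0, "wx": 0, "wy": 0, "wz": 0, "gripper": 255}, {"dx": -0.05, "dy": 0.9, "dz": 0, "wx": 0, "wy": 0, "wz": 0, "gripper": 255}, {"dx": -0.05, "dy": 0.9, "dz": 0, "wx": 0, "wy": 0, "wz": 0, "gripper": 255}, {"dx": -0.05, "dy": 0.9, "dz": 0, "wx": 0, "wy": 0, "wz": 0, "gripper": 255}, {"dx": -0.05, "dy": 0.9, "dz": 0, "wx": 0, "wy": 0, "wz": 0, "gripper": 255}, {"dx": -0.05, "dy": 0.9, "dz": 0, "wx": 0, "wy": 0, "wz": 0, "gripper": 255}, {"dx": -0.05, "dy": 0.9, "dz": 0, "wx": 0, "wy": 0, "wz": 0, "gripper": 255}, {"dx": -0.05, "dy": 0.9, "dz": 0, "wx": 0, "wy": 0, "wz": 0, "gripper": 255}, {"dx": -0.05, "dy": 0.9, "dz": 0, "wx": 0, "wy": 0, "wz": 0, "gripper": 255}, {"dx": -0.05, "dy": 0.9, "dz": 0, "wx": 0, "wy": 0, "wz": 0, "gripper": 255}, {"dx": 0, "dy": 0.9, "dz": 0, "wx": 0, "wy": 0, "wz": 0, "gripper": 255}, {"dx": 0, "dy": 0.8, "dz": 0, "wx": 0, "wy": 0, "wz": 0, "gripper": 255}, {"dx": 0, "dy": 0.5, "dz": 0, "wx": 0, "wy": 0, "wz": 0, "gripper": 255}, {"dx": 0, "dy": 0, "dz": 0, "wx": 0, "wy": 0, "wz": 0, "gripper": 255}, {"dx": 0, "dy": 0, "dz": 0, "wx": 0, "wy": 0, "wz": 0, "gripper": 255}]'

```text
time: 14.75
tool_pos: [0.5719, -0.2463, 0.2999]
ee_rot: [-3.14, 0.001, 0.246]
wrist_force: [-0.2, 0.1, -1.9]
width: 0.0397
finger_force: 30.0
```

>>> carry_out --deltas '[{"dx": 0.1, "dy": 0.45, "dz": 0, "wx": 0, "wy": 0, "wz": 0, "gripper": 255}, {"dx": 0.12, "dy": 0.45, "dz": 0, "wx": 0, "wy": 0, "wz": 0, "gripper": 255}, {"dx": 0, "dy": 0, "dz": 0.5, "wx": 0, "wy": 0, "wz": 0, "gripper": 255}, {"dx": 0, "dy": 0, "dz": 0.7, "wx": 0, "wy": 0, "wz": 0, "gripper": 255}, {"dx": 0, "dy": 0, "dz": 0.7, "wx": 0, "wy": 0, "wz": 0, "gripper": 255}, {"dx": 0, "dy": 0, "dz": 0.7, "wx": 0, "wy": 0, "wz": 0, "gripper": 255}, {"dx": 0, "dy": 0, "dz": 0.3, "wx": 0, "wy": 0, "wz": 0, "gripper": 255}, {"dx": 0, "dy": 0, "dz": 0, "wx": 0, "wy": 0, "wz": 0, "gripper": 255}, {"dx": 0, "dy": 0, "dz": 0, "wx": 0, "wy": 0, "wz": 0, "gripper": 255}]'

```text
time: 15.5
tool_pos: [0.5809, -0.262, 0.2423]
ee_rot: [-3.141, 0.001, 0.248]
wrist_force: [1.3, -0.1, -1.2]
width: 0.0395
finger_force: 30.0
```

```bash
python3 - <<'E'
from h import *
S=cal("side");t=robot.get_obs()["tool_pos"];print(t)
s=save("side","pics/s2.png"); w=save("wrist","pics/w4.png")
print("base exp side",proj("side",t-[0,0,.143],S),"cap",proj("side",t-[0,0,.025],S),"window",proj("side",[.58,-.2635,.038],S))
W=cal("wrist");print("wrist window",proj("wrist",[.58,-.2635,.038],W),"base",proj("wrist",t-[0,0,.143],W))
o=np.zeros((600,800,3),np.uint8)
o[:,:400]=cv2.resize(s[80:200,300:380+0,::-1] if 0 else s[60:195,315:405,::-1],(400,600),interpolation=cv2.INTER_CUBIC)
o[:,400:]=cv2.resize(w[100:340,240:400,::-1],(400,600))
cv2.imwrite("pics/c2.png",o)
E
```

```text
[ 0.58093297 -0.26197644  0.24225436]
base exp side [np.float64(341.3237085776592), np.float64(125.22664895054363)] cap [np.float64(342.5960258075219), np.float64(82.91517195766126)] window [np.float64(341.30163052602245), np.float64(144.57095131721942)]
wrist window [np.float64(319.7465689382643), np.float64(201.53494546958936)] base [np.float64(318.4806558728138), np.float64(219.68361187011863)]
```

View pics/c2.png

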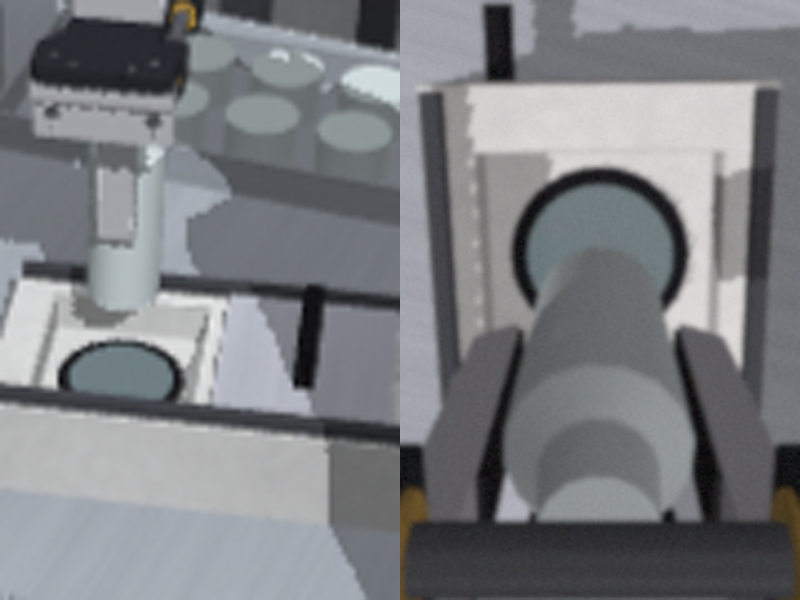

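The side crop shows the bottle upright over the window: base at about x=343 px, window rim centre at (342,144). The wrist crop shows it laterally centred to within about 2 mm. Next I'll lower it 51 mm.

>>> carry_out --deltas '[{"dx": 0, "dy": 0, "dz": 0.3, "wx": 0, "wy": 0, "wz": 0, "gripper": 255}, {"dx": 0, "dy": 0, "dz": 0.4, "wx": 0, "wy": 0, "wz": 0, "gripper": 255}, {"dx": 0, "dy": 0, "dz": 0.4, "wx": 0, "wy": 0, "wz": 0, "gripper": 255}, {"dx": 0, "dy": 0, "dz": 0.4, "wx": 0, "wy": 0, "wz": 0, "gripper": 255}, {"dx": 0, "dy": 0, "dz": 0.3, "wx": 0, "wy": 0, "wz": 0, "gripper": 255}, {"dx": 0, "dy": 0, "dz": 0.2, "wx": 0, "wy": 0, "wz": 0, "gripper": 255}, {"dx": 0, "dy": 0, "dz": 0.2, "wx": 0, "wy": 0, "wz": 0, "gripper": 255}, {"dx": 0, "dy": 0, "dz": 0.1, "wx": 0, "wy": 0, "wz": 0, "gripper": 255}, {"dx": 0, "dy": 0, "dz": 0, "wx": 0, "wy": 0, "wz": 0, "gripper": 255}, {"dx": 0, "dy": 0, "dz": 0, "wx": 0, "wy": 0, "wz": 0, "gripper": 255}, {"dx": 0, "dy": 0, "dz": 0, "wx": 0, "wy": 0, "wz": 0, "gripper": 255}]'

```text
time: 16.52
tool_pos: [0.5812, -0.2623, 0.1972]
ee_rot: [3.141, -0.001, 0.247]
wrist_force: [0.9, 0.2, -0.9]
width: 0.0397
finger_force: 30.0
```

>>> carry_out --deltas '[{"dx": 0, "dy": 0, "dz": 0.15, "wx": 0, "wy": 0, "wz": 0, "gripper": 255}, {"dx": 0, "dy": 0, "dz": 0.15, "wx": 0, "wy": 0, "wz": 0, "gripper": 255}, {"dx": 0, "dy": 0, "dz": 0, "wx": 0, "wy": 0, "wz": 0, "gripper": 255}, {"dx": 0, "dy": 0, "dz": 0, "wx": 0, "wy": 0, "wz": 0, "gripper": 255}, {"dx": 0, "dy": 0, "dz": 0, "wx": 0, "wy": 0, "wz": 0, "gripper": 255}, {"dx": 0, "dy": 0, "dz": 0, "wx": 0, "wy": 0, "wz": 0, "gripper": 255}]'

```text
time: 17.02
tool_pos: [0.581, -0.2622, 0.1908]
ee_rot: [3.141, -0.0, 0.247]
wrist_force: [-0.0, 0.3, -1.5]
width: 0.0394
finger_force: 30.0
```

```bash
python3 - <<'E'
from h import *
S=cal("side");s=save("side","pics/s3.png");w=save("wrist","pics/w5.png");o_=robot.get_obs();t=o_["tool_pos"];print(t,np.abs(o_["qvel"]).max())
print("base exp",proj("side",t-[0,0,.143],S))
o=np.zeros((600,800,3),np.uint8)
o[:,:400]=cv2.resize(s[60:195,315:405,::-1],(400,600),interpolation=cv2.INTER_CUBIC)
o[:,400:]=cv2.resize(w[100:340,240:400,::-1],(400,600))
cv2.imwrite("pics/c3.png",o)
E
```

```text
[ 0.58101676 -0.26226684  0.19082834] 0.0019462777032810364
base exp [np.float64(340.84092050228503), np.float64(141.69644472571792)]
```

View pics/c3.png

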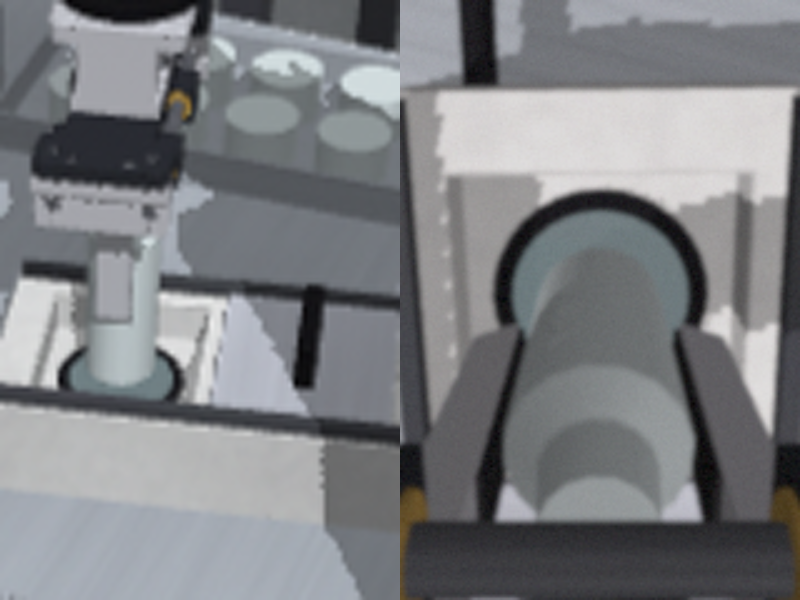

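The bottle is upright and centred over the window: side crop x≈123, against the rim centre at 121. It hovers about 10 mm above the glass and the arm is still. Handing in.

```bash
python3 -c "
from bench import robot; print(robot.close_job())"
```

```text
the job is handed in; nothing more can be done
None
```

The job is handed in at about 17 s: the cover is open at its stop, and the tall bottle is held upright and still, centred over the window to within about 2 mm with its base about 10 mm above the glass. The hand-in returned no verdict.

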